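# Restack the drive spindle of a coffee grinder

### The arm

A 6-joint arm with a two-finger parallel gripper is mounted at the origin on the work surface. World frame = base frame: x ahead of the robot, y to its left, z up, the work surface at z = 0. Lengths are in mm, angles in rad, forces in N, time in s.
With the tool pointing down it reaches from about 350 to 975 mm from the base axis. Payload 7.1 kg.
Tool frame: the origin (TCP) lies midway between the tips of the shut fingers; the grasp point (between the pads) lies pinch_z behind it (pinch_z is the distance from the TCP to the grasp point, in mm); z points along the fingers, y is the line along which they close (so a half turn about z gives the same grasp; the last joint's range is limited). The gripper opens to 88 mm and grips with 3 to 60 N. Pads are 20 mm wide; open, the fingers measure 115 mm over their backs; the gripper's body (75 mm by 178 mm) begins 61 mm behind the grasp point.
Start: joints at [-1.249, 0.423, 1.63, -0, 1.089, -0.019], TCP at [208.918, -589.032, 222.675] pointing down, gripper open.
Joint ranges: [-3, 3], [-0.9, 2.11], [0.09, 2.58], [-1.31, 4.45], [0.11, 2.69], [-2.54, 2.54]. Speed limits (rad/s): [2.39, 2.39, 3.01, 3.14, 3.14, 3.14].

### API

Orientations are given as a rotation vector (axis times angle).
In Python, from workcell import get_obs, get_image, close_job, pinch_z gives the robot as it stands.
- The arm moves only by the tool jog_arm, never from a script. Its argument "commands" is a list of rows, each a list of 3 entries, a list of its own where there are three numbers: the gripper command: -1 is shut, 1 is fully open, values between are in proportion, then the shift along the tool's x, y, z as a fraction of full scale, then the turn, a rotation vector about the tool's x, y, z as a fraction of full scale. In form: [[gripper, [tx, ty, tz], [rx, ry, rz]], ...]. A call has 1 to 10 rows; each row shifts and turns the commanded pose from where the row before left it, along the tool's axes as they then stand; what a row does not reach is not made up. Full scale, the value 1, is 0.1 m for a shift and 45 degrees for a turn. A row lasts 1/10 s, in which the tool goes at most 50 mm and 8.59 degrees, less where a joint would pass 70% of its speed; a pose out of reach is approached as far as the arm can. A call with a number of a shift or a turn outside -1 to 1 is refused whole. A call with a gripper value outside its range is refused whole. The fingers move at their own pace and stop on an object; the grip force is fixed at half the most. Time passes only in rows, so rows that do not move let the fingers close. It gives the time, the measured TCP pose, the force, the opening and the grip force at its end, in the units of the state.
- get_obs(): the state, without advancing time (a new reading comes with each control period).
- get_image(name): name is "scene" or "side" or "wrist"; returns a dict with "image" (400x640x3 uint8, blue, green, red), "z_map" (400x640 float32, mm along the optical axis (not along the pixel's ray), 0 where there is no reading), "intrinsics" (3x3 intrinsics, pixels), "k1" (the pictures are not rectified: a ray, as slopes to the right and down, at radius r is drawn at 1 + k1 r^2 times it, then the intrinsics apply), "eye" and "orientation" of the camera in the world; the wrist camera has in their place "mount" (4x4, takes a point from camera to tool coordinates, whose origin is the TCP and whose axes are the flange's). Camera axes: x right, y down, z forward; pixel columns grow to the right and rows downward; lengths in mm; the calibration is good to about 2 mm. A picture is of the moment at which its call begins: read the wrist's pose just before it.
- close_job(): hands the job in; it is judged then, once.
The state is a dict: "t": time; "qpos": joint angles; "qvel": joint speeds; "joint_torque": joint torques, N m; "ee_pos": TCP position; "orientation": TCP orientation; "ft_force": force on the tool from outside, world axes, zero at the start; "moment": the same for the moment, N m; "width": finger opening in mm; "grasp_force": force on a finger pad.
Only numpy, scipy, OpenCV 4.12 (cv2) and the standard library are available. Lean on these libraries where they do the work, as an engineer would, in place of code of your own. Each camera call takes 0.05 s, during which the arm holds its last target. There are 200 camera calls.

### The job

Reassemble the coffee grinder's drive: thread the large spacer, then the medium spacer, then the slotted drive collar (slots down) onto the upright spindle of the grinder base. Each must be seated fully home before the next goes on; the collar must drop over the spindle's drive dogs, so turn it gently on them until its slots find them and it sits flush with the spindle's end, never forcing it down. Let go of everything, and leave the hand grinder, filter pan and screwdriver where they are.

Things in the scene. Friction and masses are not known exactly. Their poses are not given: they have to be found in the camera images.
- grinder: base of an electric coffee grinder, fixed to the bench, grey housing 170 (its x) x 130 (its y) x 42 mm high; origin on the bench under the housing's middle, on the spindle's axis. On top an aluminium seat flange, diameter 72, top face 46 mm above the bench, with the upright stepped spindle. More than 60 N of push on base or spindle, from anything, harms it
- spindle_top (a point): centre of the spindle's upper end, 102 mm above the bench. The aluminium spindle has three steps: diameter 36 from 46 to 64 mm above the bench, 28 from 64 to 80 mm, 12 from 80 to 102 mm, each chamfered 1.5 to 3 mm at its upper end. Geared, so stiff to turn (0.8 N m). Axes are the housing's
- dog_shoulder (a point): on the spindle's axis, on the shoulder 80 mm above the bench where three drive dogs stand 120 degrees apart round the thin step, each 6 mm wide, 6 mm high (to 86 mm), reaching 13 mm from the axis. Their angle is NOT reported (axes are the housing's): seen from above, one dog points anywhere from 14 to 106 degrees counterclockwise of the housing's x
- large_spacer: plain steel ring, outer diameter 60, bore 38, 16 mm high, about 0.21 kg; origin in the centre of its underside, z along its axis (up). Home on the seat flange: underside 46 mm above the bench
- medium_spacer: plain steel ring, outer diameter 50, bore 30, 14 mm high, about 0.14 kg; origin in the centre of its underside, z along its axis (up). Home on the shoulder at the top of the 36 mm step: underside 64 mm above the bench
- drive_collar: steel collar, outer diameter 44, bore 14, 22 high, 0.2 kg; origin centre of underside, z up. Three slots 8 wide, 7 deep run from bore to rim in its underside, 120 degrees apart, one along its x; it lies slots down. Home over the dogs: underside 80 mm above the bench, top level with the spindle's end; 6 mm too high while slots miss the dogs. Drops in within about 5 degrees, every 120
- crank_mill: bystander: grey hand coffee grinder standing upright, diameter 48, 170 mm high, crank with a wooden ball reaching 72 mm to its x; origin in the centre of its underside
- filter_pan: bystander: open aluminium pan, diameter 100, 45 mm high; origin in the centre of its underside
- screwdriver: bystander: screwdriver with a grey handle lying on the bench, 170 mm long along its x, about 26 mm thick, handle to its -x; origin on the bench under its middle
There are look-alikes about, which are no part of the job. Leave any red or turquoise look-alike of the large_spacer alone.

How it is judged:
By the outcome, as a careful person would: the job done as asked, in the order asked, and still so for the second after the job is handed in, with the robot touching nothing.
It also fails if it takes over 72 s, if anything falls off the work surface, if the arm or the gripper's body presses on something with over 40 N, if the wrist force passes 120 N, or if a joint passes its speed limit or range.

## Working session

There is one attempt and no reset: what is moved stays moved. The work goes in short steps, Python scripts to look and compute and a tool call to move; the robot and the scene stay as the last step left them, time stands still between calls to the robot, and variables do not carry over. Pictures are saved under pics/ and viewed, at most 10 in all, crops included, and the job is handed in when it is done.

Besides the shell and the picture viewer there is one more tool, called by a JSON object that holds its "op" and its "data". jog_arm: Moves the arm, as the interface text tells. Its arguments: {"type":"object","properties":{"commands":{"type":"array","items":{"type":"array"}}},"required":["commands"]}

```bash
mkdir -p pics; cat > h.py <<'E'
import numpy as np, cv2
from scipy.spatial.transform import Rotation as R
from workcell import get_obs,get_image,close_job,pinch_z
def rot(o):
    o=np.array(o,float)
    if o.size==9: return o.reshape(3,3)
    return R.from_rotvec(o).as_matrix()
def grab(n):
    o=get_obs(); d=get_image(n)
    if 'mount' in d:
        T=np.eye(4);T[:3,:3]=rot(o['orientation']);T[:3,3]=o['ee_pos'];M=T@np.array(d['mount'])
        d['E'],d['Rm']=M[:3,3],M[:3,:3]
    else: d['E'],d['Rm']=np.array(d['eye'],float),rot(d['orientation'])
    return d
def rays(d,uv):
    K=np.array(d['intrinsics'],float).reshape(3,3)
    p=cv2.undistortPoints(np.array(uv,np.float64).reshape(-1,1,2),K,np.array([d['k1'],0,0,0,0.]),).reshape(-1,2)
    return p
def world(d,uv):
    uv=np.array(uv,float).reshape(-1,2);p=rays(d,uv)
    z=np.array([d['z_map'][int(round(v)),int(round(u))] for u,v in uv])
    return (np.c_[p,np.ones(len(p))]*z[:,None])@d['Rm'].T+d['E']
def plane(d,uv,z0):
    p=rays(d,uv); w=np.c_[p,np.ones(len(p))]@d['Rm'].T
    return d['E']+w*((z0-d['E'][2])/w[:,2])[:,None]
def cloud(d):
    v,u=np.mgrid[0:400,0:640]; uv=np.c_[u.ravel(),v.ravel()].astype(float)
    p=rays(d,uv); z=d['z_map'].ravel()
    W=(np.c_[p,np.ones(len(p))]*z[:,None])@d['Rm'].T+d['E']; W[z==0]=np.nan
    return W.reshape(400,640,3)
E
python3 - <<'E'
from h import *
o=get_obs();print(o,pinch_z if not callable(pinch_z) else pinch_z())
for n in('scene','side'):
    d=grab(n);cv2.imwrite(f'pics/{n}0.png',d['image']);print(n,d['E'],d['Rm'].round(3).tolist(),d['intrinsics'],d['k1'])
d=grab('wrist');print(d['mount'],d['E'])
E
```

```text
{'t': 0.0, 'qpos': array([-1.24897918e+00,  4.23826587e-01,  1.63069730e+00,  3.62386606e-05,
        1.08861163e+00, -1.89727007e-02]), 'qvel': array([ 1.16014974e-03, -2.92790114e-04, -6.32071497e-05,  7.17231258e-04,
        5.09539831e-04,  8.28015044e-04]), 'joint_torque': array([-7.45632824e-04, -5.44628835e+01, -2.73663712e+01,  6.43520197e-02,
        2.28954793e-02, -6.70348027e-05]), 'ee_pos': array([ 208.76535779, -588.50206265,  221.90773609]), 'orientation': array([-3.09459229e+00, -5.32439289e-01,  3.15586491e-04]), 'ft_force': array([-0.0423108 , -0.39977831,  1.21167769]), 'moment': array([-0.02209532, -0.05252304, -0.03812254]), 'grasp_force': 0.0, 'width': 87.48683854726455} 18.700000000000003
scene [894.26347695 489.59599027 973.50668159] [[-0.808, 0.503, -0.306], [0.589, 0.678, -0.44], [-0.013, -0.536, -0.844]] [[397.95471505   0.         319.86031827]
 [  0.         397.95471505 198.73066981]
 [  0.           0.           1.        ]] 0.01781299384760462
side [213.70518444 759.96091042 755.24012057] [[-0.902, -0.269, 0.339], [-0.433, 0.561, -0.705], [-0.001, -0.783, -0.622]] [[461.54936075   0.         325.98020801]
 [  0.         461.54936075 194.5385399 ]
 [  0.           0.           1.        ]] 0.03840496998605594
[[ 9.96294784e-04 -9.55878451e-01 -2.93760779e-01  8.15621457e+01]
 [ 9.99999431e-01  1.06465111e-03 -7.27899766e-05  9.57042872e-01]
 [ 3.82331110e-04 -2.93760539e-01  9.55878967e-01 -1.62438488e+02]
 [ 0.00000000e+00  0.00000000e+00  0.00000000e+00  1.00000000e+00]] [ 286.02928422 -562.43038027  384.441542  ]
```

View pics/scene0.png

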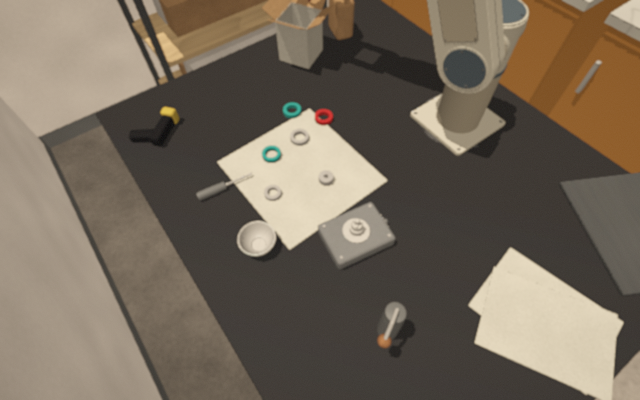

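View pics/side0.png

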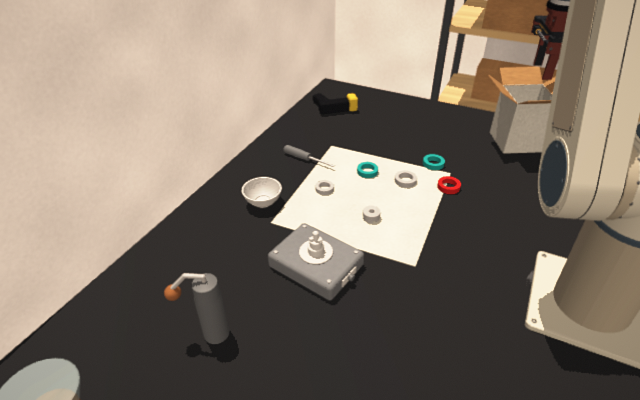

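Scene view: spindle at about (357,227), large spacer (300,137), medium spacer (273,192), collar (326,177), hand mill (393,320), pan (257,240), and screwdriver (225,187). In the side view, the spindle is at (316,240), large (405,179), medium (324,187), and collar (371,214).

```bash
python3 - <<'E'
from h import *
ds,dd=grab('scene'),grab('side')
def tri(a,b):
    A=[];B=[]
    M=np.zeros((3,3));v=np.zeros(3)
    for d,p in((ds,a),(dd,b)):
        r=np.append(rays(d,[p])[0],1)@d['Rm'].T; r/=np.linalg.norm(r);P=np.eye(3)-np.outer(r,r);M+=P;v+=P@d['E']
    return np.linalg.solve(M,v)
for n,z,a,b in(('spindle',102,(357,222),(316,234)),('large',16,(300,136),(405,178)),('med',14,(273,191),(324,186)),('collar',22,(326,176),(372,211)),('mill',170,(395,313),(206,277)),('pan',45,(257,236),(262,188))):
    print(n,plane(ds,[a],z).round(0),plane(dd,[b],z).round(0))
# fit tops from depth
for d in(ds,dd):
    W=cloud(d)
    for n,c,z0,z1,rr in(('large',plane(ds,[(300,136)],16)[0],11,22,45),('med',plane(ds,[(273,191)],14)[0],9,20,40),('collar',plane(ds,[(326,176)],22)[0],17,28,40),('flange',plane(ds,[(357,222)],102)[0],44.5,52,60),('house',plane(ds,[(357,222)],102)[0],36,52,130)):
        m=(np.linalg.norm(W[...,:2]-c[:2],axis=2)<rr)&(W[...,2]>z0)&(W[...,2]<z1)
        P=W[m]
        r=cv2.minAreaRect(P[:,:2].astype(np.float32)) if len(P)>3 else None
        (cc,rad)=cv2.minEnclosingCircle(P[:,:2].astype(np.float32))
        print(n,len(P),P.mean(0).round(1),'circ',np.round(cc,1),round(rad,1),r)
for x in get_obs()['qpos'][:0]:pass
E
```

```text
spindle [[544. 146. 102.]] [[532. 146. 102.]]
large [[ 459. -237.   16.]] [[ 456. -234.   16.]]
med [[ 640. -113.   14.]] [[ 638. -111.   14.]]
collar [[488. -60.  22.]] [[484. -61.  22.]]
mill [[642. 381. 170.]] [[617. 381. 170.]]
pan [[757.   1.  45.]] [[757.   1.  45.]]
large 150 [ 461.7 -241.2   15.4] circ [ 461.5 -243.5] 31.2 ((460.9828796386719, -242.934814453125), (60.79243469238281, 54.538360595703125), 54.57975769042969)
med 140 [ 642.7 -113.7   13.8] circ [ 643.4 -114.5] 26.0 ((642.4779052734375, -113.50558471679688), (49.44716262817383, 46.92729568481445), 57.798919677734375)
collar 140 [489.7 -61.2  22. ] circ [488.9 -62.2] 22.5 ((489.1295166015625, -61.466644287109375), (41.63507843017578, 42.114959716796875), 40.061893463134766)
flange 339 [542.4 144.3  46.4] circ [542.9 146. ] 58.2 ((542.6689453125, 143.31103515625), (108.77474975585938, 106.30192565917969), 63.31665802001953)
house 2554 [543.8 143.9  42.3] circ [539.2 140.9] 101.3 ((540.490234375, 140.15838623046875), (129.2955780029297, 168.95816040039062), 80.4295425415039)
large 177 [ 455.9 -241.3   15.1] circ [ 456.3 -243.9] 31.7 ((457.1938781738281, -244.0373077392578), (56.37612533569336, 62.198219299316406), 17.506771087646484)
med 138 [ 639.9 -112.2   13.3] circ [ 639. -114.] 26.9 ((640.3052368164062, -112.99411010742188), (45.33128356933594, 51.848209381103516), 26.762977600097656)
collar 188 [485.1 -59.4  21.3] circ [484.6 -61.1] 24.4 ((485.6814880371094, -59.482662200927734), (43.90010452270508, 46.40888977050781), 21.15774917602539)
flange 399 [533.2 149.3  46.5] circ [540.7 147.2] 57.1 ((542.5856323242188, 145.5777130126953), (99.01325988769531, 103.26241302490234), 87.53790283203125)
house 3171 [530.4 150.2  42.3] circ [536.2 141.2] 102.2 ((536.0028686523438, 141.31707763671875), (130.74179077148438, 170.91513061523438), 79.6165771484375)
```

{"op": "jog_arm", "data": {"commands": [[1,[0.35,-0.24,0.09],[0,0,0]],[1,[0.35,-0.24,0.09],[0,0,0]],[1,[0.35,-0.24,0.09],[0,0,0]],[1,[0.35,-0.24,0.09],[0,0,0]],[1,[0.35,-0.24,0.09],[0,0,0]],[1,[0.35,-0.24,0.09],[0,0,0]],[1,[0.35,-0.24,0.09],[0,0,0]],[1,[0.35,-0.24,0.09],[0,0,0]],[1,[0.35,-0.24,0.09],[0,0,0]],[1,[0.35,-0.24,0.09],[0,0,0]]]}}

```text
t: 1.25
ee_pos: [459.5, -244.4, 132.5]
orientation: [3.096, 0.533, 0.0]
ft_force: [-0.1, -1.0, 0.0]
width: 87.9
grasp_force: 0.0
```

```bash
cat >> h.py <<'E'
def go(t,yaw=None):
    "print tool-frame shift (mm) to world TCP target t, yaw of tool x (deg)"
    o=get_obs();Rm=rot(o['orientation']);d=Rm.T@(np.array(t)-o['ee_pos'])
    print('t',round(o['t'],2),'ee',o['ee_pos'].round(1),'yaw',np.degrees(np.arctan2(Rm[1,0],Rm[0,0])).round(2),'tilt',Rm[:,2].round(4),'q6',o['qpos'][5].round(2),'F',o['ft_force'].round(1),'w',round(o['width'],1),'shift',d.round(1))
def circ(d,c,z0,z1,rr,rt):
    "least-squares circle centre of outer edge, from depth pts in a height band; outlier-trimmed"
    W=cloud(d);m=(np.linalg.norm(W[...,:2]-np.array(c)[:2],axis=2)<rr)&(W[...,2]>z0)&(W[...,2]<z1)
    P=W[m];(cc,r)=cv2.minEnclosingCircle(P[:,:2].astype(np.float32))
    return len(P),np.round(cc,1),round(r,1),P.mean(0).round(1)
E
python3 - <<'E'
from h import *
go((459,-243,130))
d=grab('wrist');cv2.imwrite('pics/w1.png',d['image'])
print(circ(d,(459,-243),12,20,40,30))
E
```

```text
t 1.25 ee [ 459.5 -244.4  132.5] yaw 19.52 tilt [ 3.e-04 -2.e-04 -1.e+00] q6 0.72 F [-0.1 -1.   0. ] w 87.9 shift [ 0.  -1.5  2.5]
(1854, array([ 460.8, -243.1]), 29.9, array([ 461.7, -242.7,   16.3]))
```

View pics/w1.png

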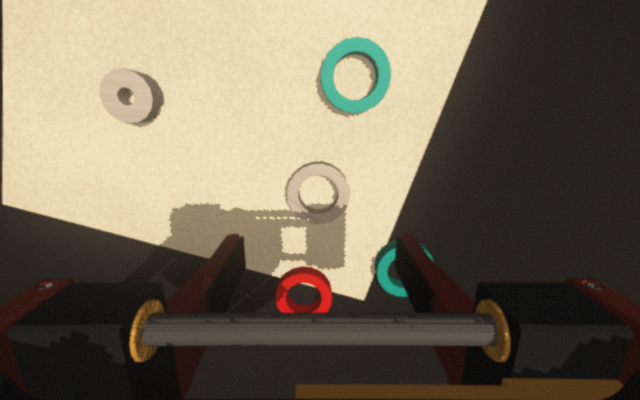

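Wrist view: the steel large spacer is at (318,193), clear of both fingers. The red (303,295) and turquoise (355,75 and 400,270) look-alikes are outside the grasp. Descending to grip it.

{"op": "jog_arm", "data": {"commands": [[1,[0.017,-0.008,0.4],[0,0,0]],[1,[0,0,0.4],[0,0,0]],[1,[0,0,0.3],[0,0,0]],[1,[0,0,0.14],[0,0,0]],[1,[0,0,0.04],[0,0,0]],[-1,[0,0,0],[0,0,0]],[-1,[0,0,0],[0,0,0]],[-1,[0,0,0],[0,0,0]],[-1,[0,0,0],[0,0,0]],[-1,[0,0,0],[0,0,0]]]}}

```text
t: 2.3
ee_pos: [460.3, -244.7, 5.8]
orientation: [3.096, 0.532, 0.002]
ft_force: [-1.9, 0.9, 7.5]
width: 59.0
grasp_force: 30.0
```

{"op": "jog_arm", "data": {"commands": [[-1,[0,0,-0.2],[0,0,0]],[-1,[0,0,-0.4],[0,0,0]],[-1,[0.11,-0.34,-0.2],[0,0,0]],[-1,[0.11,-0.36,-0.2],[0,0,0]],[-1,[0.11,-0.36,-0.2],[0,0,0]],[-1,[0.11,-0.36,-0.2],[0,0,0]],[-1,[0.11,-0.36,-0.2],[0,0,0]],[-1,[0.11,-0.36,-0.2],[0,0,0]],[-1,[0.11,-0.36,-0.14],[0,0,0]],[-1,[0.11,-0.36,0],[0,0,0]]]}}

```text
t: 3.3
ee_pos: [448.2, 56.0, 201.0]
orientation: [3.096, 0.533, 0.007]
ft_force: [0.6, 0.6, -2.5]
width: 59.3
grasp_force: 30.0
```

{"op": "jog_arm", "data": {"commands": [[-1,[0.15,-0.3,0],[0,0,0]],[-1,[0.13,-0.2,0],[0,0,0]],[-1,[0,0,0],[0,0,0]],[-1,[0,0,0],[0,0,0]]]}}

```text
t: 3.7
ee_pos: [456.5, 110.9, 198.7]
orientation: [3.095, 0.535, -0.0]
ft_force: [0.0, -1.0, -1.0]
width: 59.7
grasp_force: 30.0
```

```bash
python3 - <<'E'
from h import *
go((455,115,200))
d=grab('wrist');cv2.imwrite('pics/w2.png',d['image']);np.save('d2.npy',d,allow_pickle=True)
W=cloud(d)
for n,a in(('flange',(540,145,44.5,50,38)),('shoulder64',(540,145,61,67,25)),('sh80',(540,145,77,83,22)),('tip',(540,145,99,105,15))):
    try: print(n,circ(d,a[:2],*a[2:],0))
    except Exception as e: print(n,e)
E
```

```text
t 3.7 ee [456.5 110.9 198.7] yaw 19.61 tilt [-2.e-04 -3.e-04 -1.e+00] q6 1.44 F [ 0. -1. -1.] w 59.7 shift [-0.1 -4.3 -1.3]
flange (3086, array([540. , 142.9]), 36.8, array([541.4, 141.8,  46.5]))
shoulder64 (391, array([539.8, 139.9]), 17.8, array([539.4, 139.4,  63.9]))
sh80 (465, array([539.9, 140. ]), 13.8, array([539.7, 140. ,  80.2]))
tip (165, array([539.8, 140. ]), 5.8, array([539.9, 140. , 101.3]))
```

View pics/w2.png

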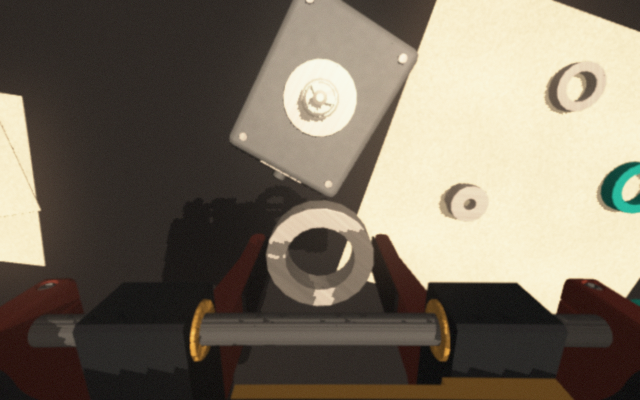

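Wrist view: spindle at (319,99) with its dogs visible, and the held large spacer at (320,253). The collar is at (467,202) and the medium spacer at (580,86).

```bash
python3 - <<'E'
from h import *
d=np.load('d2.npy',allow_pickle=True).item();o=get_obs()
print('ring',circ(d,(456.5,110.9),204,216,40,0),'tilt pts')
W=cloud(d)
m=(np.linalg.norm(W[...,:2]-[456.5,110.9],axis=2)<32)&(W[...,2]>203)&(W[...,2]<216);P=W[m];A=np.c_[P[:,:2]-[456.5,110.9],np.ones(len(P))];print('plane',np.linalg.lstsq(A,P[:,2],rcond=None)[0])
print('col',circ(d,(487,-61),18,26,35,0),'med',circ(d,(641,-113),10,18,35,0))
c=np.array([539.9,140.])
v=W[...,:2]-c;r=np.linalg.norm(v,axis=2)
for lo,hi in((83,88),):
    m=(r>8.5)&(r<14)&(W[...,2]>lo)&(W[...,2]<hi);a=np.degrees(np.arctan2(v[...,1],v[...,0]))[m]
    print(m.sum(),np.histogram(a,bins=np.arange(-180,181,10)));print('phase',np.degrees(np.angle(np.exp(3j*np.radians(a)).mean()))/3,abs(np.exp(3j*np.radians(a)).mean()))
cv2.imwrite('pics/c2.png',cv2.resize(d['image'][70:130,280:360],None,fx=8,fy=8,interpolation=cv2.INTER_CUBIC))
go((539.9,140,198))
E
```

```text
ring (5994, array([465.1, 113.6]), 38.0, array([459.8, 111.4, 209.1])) tilt pts
plane [-1.63032422e-03 -9.34888393e-05  2.08942428e+02]
col (1018, array([489.5, -62.7]), 22.4, array([490.3, -61.3,  22.2])) med (1438, array([ 644. , -114.9]), 26.1, array([ 643.6, -113.6,   13.9]))
119 (array([ 1,  0,  0,  0,  0,  0,  0,  1,  7, 13, 13,  7,  0,  0,  0,  0,  0,
        0,  0,  0,  8, 11, 13,  7,  0,  0,  0,  0,  0,  0,  0,  0,  6, 13,
       13,  6]), array([-180, -170, -160, -150, -140, -130, -120, -110, -100,  -90,  -80,
        -70,  -60,  -50,  -40,  -30,  -20,  -10,    0,   10,   20,   30,
         40,   50,   60,   70,   80,   90,  100,  110,  120,  130,  140,
        150,  160,  170,  180]))
phase 40.003791245201946 0.875122489866294
t 3.75 ee [456.4 110.4 198.6] yaw 19.55 tilt [-5.e-04 -5.e-04 -1.e+00] q6 1.44 F [-0.2  0.2 -1.6] w 58.8 shift [88.6  0.   0.5]
```

View pics/c2.png

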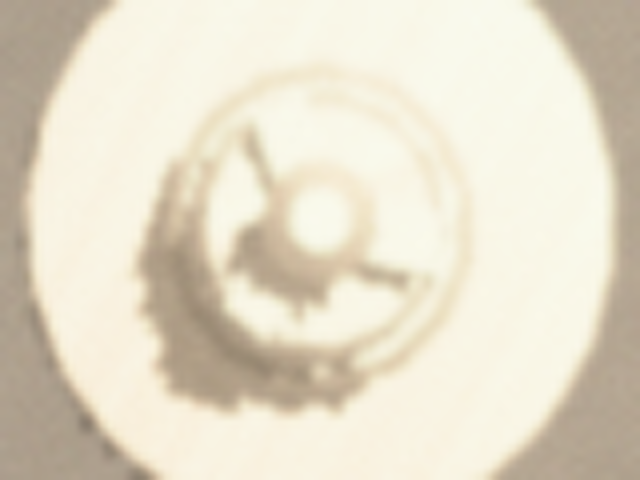

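The crop shows the dogs round the thin step. The depth data puts them at world 40, 160 and -80 degrees. Next I'll find the ring's centre in the hand.

```bash
cat >> h.py <<'E'
def held(d,ztop,yaw,ee,rmax=45):
    "extents of held ring along tool x, relative to TCP (mid strip), and bore"
    W=cloud(d);a=np.radians(yaw);v=W[...,:2]-np.array(ee)[:2]
    tx=v@[np.cos(a),np.sin(a)];ty=v@[np.sin(a),-np.cos(a)]
    m=(abs(W[...,2]-ztop)<2.5)&(abs(ty)<6)&(abs(tx)<rmax);x=np.sort(tx[m])
    g=np.argmax(np.diff(x));print('held x',x[:2].round(1),x[g:g+2].round(1),x[-2:].round(1),'outer mid',((x[0]+x[-1])/2).round(2),'bore mid',((x[g]+x[g+1])/2).round(2))
    m=(abs(W[...,2]-ztop)<2.5)&(abs(tx-(x[0]+x[-1])/2)<6)&(abs(ty)<rmax);y=np.sort(ty[m]);g=np.argmax(np.diff(y));print('bore y',y[g:g+2].round(1),'mid',((y[g]+y[g+1])/2).round(2))
E
python3 - <<'E'
from h import *
d=np.load('d2.npy',allow_pickle=True).item()
held(d,209,19.58,(456.4,110.6),45)
E
```

```text
held x [-28.8 -28.7] [-16.2  19.2] [31.3 31.3] outer mid 1.24 bore mid 1.52
bore y [-16.8  18.4] mid 0.78
```

{"op": "jog_arm", "data": {"commands": [[-1,[0.25,-0.007,0],[0,0,0]],[-1,[0.35,0,0.1],[0,0,0]],[-1,[0.2,0,0.3],[0,0,0]],[-1,[0.073,0,0.35],[0,0,0]],[-1,[0,0,0.3],[0,0,0]],[-1,[0,0,0.18],[0,0,0]],[-1,[0,0,0],[0,0,0]],[-1,[0,0,0],[0,0,0]]]}}

```text
t: 4.55
ee_pos: [539.0, 139.7, 75.9]
orientation: [3.096, 0.531, -0.001]
ft_force: [0.6, -0.5, -1.5]
width: 59.3
grasp_force: 30.0
```

```bash
python3 - <<'E'
from h import *
go((538.5,138.8,51.8));d=grab('wrist');np.save('d3.npy',d,allow_pickle=True)
o=get_obs();held(d,o['ee_pos'][2]+10.2,19.5,o['ee_pos'])
print(circ(d,(539.9,140),99,105,10,0))
E
```

```text
t 4.55 ee [539.  139.7  75.9] yaw 19.45 tilt [-6.e-04 -2.e-04 -1.e+00] q6 1.46 F [ 0.6 -0.5 -1.5] w 59.3 shift [-0.7  0.7 24.1]
held x [-29.6 -29.5] [-17.3 -11. ] [30. 30.] outer mid 0.21 bore mid -14.15
bore y [-16.6  -8.2] mid -12.41
(369, array([540., 140.]), 6.2, array([541.2, 140.2, 101.2]))
```

{"op": "jog_arm", "data": {"commands": [[-1,[0,-0.004,0.04],[0,0,0]],[-1,[0,0,0.03],[0,0,0]],[-1,[0,0,0.03],[0,0,0]],[-1,[0,0,0.03],[0,0,0]]]}}

```text
t: 5.0
ee_pos: [538.9, 141.2, 62.8]
orientation: [-3.096, -0.533, -0.001]
ft_force: [0.3, 0.5, -2.0]
width: 59.4
grasp_force: 30.0
```

{"op": "jog_arm", "data": {"commands": [[-1,[0,0,0.03],[0,0,0]],[-1,[0,0,0.03],[0,0,0]],[-1,[0,0,0.02],[0,0,0]],[-1,[0,0,0.01],[0,0,0]]]}}

```text
t: 5.4
ee_pos: [538.7, 141.1, 53.3]
orientation: [3.096, 0.533, -0.001]
ft_force: [-0.1, -0.3, -1.8]
width: 59.3
grasp_force: 30.0
```

{"op": "jog_arm", "data": {"commands": [[-1,[0,0,0.01],[0,0,0]],[-1,[0,0,0.005],[0,0,0]],[1,[0,0,0],[0,0,0]],[1,[0,0,0],[0,0,0]],[1,[0,0,0],[0,0,0]],[1,[0,0,0],[0,0,0]],[1,[0,0,-0.1],[0,0,0]],[1,[0,0,-0.3],[0,0,0]],[1,[0,0,-0.4],[0,0,0]],[1,[0,0,-0.4],[0,0,0]]]}}

```text
t: 6.4
ee_pos: [538.4, 141.0, 173.9]
orientation: [3.096, 0.533, -0.001]
ft_force: [0.1, 0.4, 0.1]
width: 87.8
grasp_force: 0.0
```

```bash
python3 - <<'E'
from h import *
d=grab('wrist');W=cloud(d);v=np.linalg.norm(W[...,:2]-[540,140],axis=2)
m=(v>21)&(v<28);z=W[...,2][m];print('large top z',np.nanpercentile(z,[2,10,50,90,98]))
print(circ(d,(540,140),59,66,34,0),circ(d,(540,140),99,105,10,0))
go((643.8-70*.9425,-114-70*.334,150))
E
```

```text
large top z [ 61.44285081  62.2201544  271.59139919 283.29038385 287.5856746 ]
(2154, array([540. , 140.9]), 29.9, array([542.6, 141.5,  62.6])) (145, array([540. , 139.8]), 5.8, array([540.6, 140. , 101.2]))
t 6.45 ee [542.3 142.  180.6] yaw 19.53 tilt [ 0.0092  0.0022 -1.    ] q6 1.46 F [1.8 1.1 4.2] w 87.8 shift [-60.2 275.2  30.3]
```

{"op": "jog_arm", "data": {"commands": [[1,[0.017,0.3,0],[0,0,0]],[1,[0.017,0.4,0.06],[0,0,0]],[1,[0.017,0.4,0.08],[0,0,0]],[1,[0.017,0.4,0.08],[0,0,0]],[1,[0.017,0.4,0.08],[0,0,0]],[1,[0.017,0.4,0.08],[0,0,0]],[1,[0.017,0.3,0.08],[0,0,0]],[1,[0.017,0.15,0],[0,0,0]],[1,[0,0,0],[0,0,0]]]}}

```text
t: 7.35
ee_pos: [644.2, -114.9, 126.5]
orientation: [3.096, 0.529, 0.001]
ft_force: [0.2, -0.5, -0.2]
width: 87.9
grasp_force: 0.0
```

```bash
python3 - <<'E'
from h import *
d=grab('wrist');c=circ(d,(643,-114),10,18,35,0);print(c)
go((*c[1],5))
E
```

```text
(1407, array([ 643.2, -114.8]), 25.1, array([ 644.3, -114.7,   14.2]))
t 7.4 ee [ 643.6 -113.6  126.6] yaw 19.46 tilt [ 2.e-04  3.e-04 -1.e+00] q6 1.04 F [-0.2  0.7 -0.7] w 87.8 shift [ -0.8   1.  121.6]
```

{"op": "jog_arm", "data": {"commands": [[1,[-0.009,0.005,0.4],[0,0,0]],[1,[0,0,0.4],[0,0,0]],[1,[0,0,0.27],[0,0,0]],[1,[0,0,0.11],[0,0,0]],[1,[0,0,0.03],[0,0,0]],[-1,[0,0,0],[0,0,0]],[-1,[0,0,0],[0,0,0]],[-1,[0,0,0],[0,0,0]],[-1,[0,0,0],[0,0,0]],[-1,[0,0,0],[0,0,0]]]}}

```text
t: 8.4
ee_pos: [643.3, -114.4, 5.9]
orientation: [3.096, 0.532, 0.002]
ft_force: [-0.2, -0.6, -0.7]
width: 51.3
grasp_force: 0.0
```

{"op": "jog_arm", "data": {"commands": [[-1,[0,0,0],[0,0,0]],[-1,[0,0,0],[0,0,0]],[-1,[0,0,-0.2],[0,0,0]],[-1,[0,0,-0.4],[0,0,0]],[-1,[-0.1,-0.2,-0.35],[0,0,0]],[-1,[-0.13,-0.34,-0.3],[0,0,0]],[-1,[-0.13,-0.34,-0.3],[0,0,0]],[-1,[-0.13,-0.34,-0.25],[0,0,0]],[-1,[-0.13,-0.34,-0.15],[0,0,0]],[-1,[-0.13,-0.4,0],[0,0,0]]]}}

```text
t: 9.4
ee_pos: [507.1, 46.1, 202.3]
orientation: [3.096, 0.531, 0.007]
ft_force: [-1.1, 0.0, -1.9]
width: 49.0
grasp_force: 30.0
```

{"op": "jog_arm", "data": {"commands": [[-1,[-0.13,-0.4,0],[0,0,0]],[-1,[-0.13,-0.3,0],[0,0,0]],[-1,[0,-0.08,0],[0,0,0]],[-1,[0,0,0],[0,0,0]],[-1,[0,0,0],[0,0,0]]]}}

```text
t: 9.9
ee_pos: [457.0, 109.9, 200.3]
orientation: [3.096, 0.533, 0.001]
ft_force: [-0.1, 0.2, -1.6]
width: 49.1
grasp_force: 30.0
```

```bash
python3 - <<'E'
from h import *
d=grab('wrist');o=get_obs();np.save('d4.npy',d,allow_pickle=True)
go((540,140,200));held(d,o['ee_pos'][2]-5.9+14,19.5,o['ee_pos'],40)
print('tip',circ(d,(540,140),99,105,12,0),'big',circ(d,(540,140),59,66,34,0))
E
```

```text
t 9.95 ee [457.1 109.6 200.2] yaw 19.5 tilt [ 5.e-04 -2.e-04 -1.e+00] q6 1.44 F [ 0.4  0.2 -0.8] w 49.2 shift [88.3 -1.   0.2]
held x [-24.8 -24.6] [-13.2  13.8] [25.1 25.6] outer mid 0.4 bore mid 0.28
bore y [-13.   14.4] mid 0.69
tip (166, array([539.8, 139.8]), 5.8, array([539.7, 139.8, 101.3])) big (2450, array([539.9, 140.9]), 30.0, array([540.7, 140.9,  62.6]))
```

{"op": "jog_arm", "data": {"commands": [[-1,[0.25,-0.016,0],[0,0,0]],[-1,[0.35,0,0.1],[0,0,0]],[-1,[0.2,0,0.3],[0,0,0]],[-1,[0.077,0,0.34],[0,0,0]],[-1,[0,0,0.2],[0,0,0]],[-1,[0,0,0.1],[0,0,0]],[-1,[0,0,0],[0,0,0]],[-1,[0,0,0],[0,0,0]]]}}

```text
t: 10.75
ee_pos: [538.9, 140.6, 96.7]
orientation: [-3.096, -0.531, -0.001]
ft_force: [0.6, 0.9, -0.8]
width: 49.1
grasp_force: 30.0
```

```bash
python3 - <<'E'
from h import *
o=get_obs();go((540,140,70));d=grab('wrist');held(d,o['ee_pos'][2]+8.1,19.5,o['ee_pos'],40);print('tip',circ(d,(540,140),99,105,9,0))
E
```

```text
t 10.75 ee [538.9 140.6  96.7] yaw 19.48 tilt [ 7.e-04  1.e-04 -1.e+00] q6 1.46 F [ 0.6  0.9 -0.8] w 49.1 shift [ 0.8  0.9 26.7]
held x [-25.1 -24.6] [-13.3  -2.1] [25. 25.] outer mid -0.02 bore mid -7.68
bore y [-13.   -2.2] mid -7.58
tip (293, array([540.4, 139.9]), 6.2, array([541. , 140.1, 101.2]))
```

{"op": "jog_arm", "data": {"commands": [[-1,[0.004,0.001,0.05],[0,0,0]],[-1,[0,0,0.04],[0,0,0]],[-1,[0,0,0.03],[0,0,0]],[-1,[0,0,0.03],[0,0,0]]]}}

```text
t: 11.2
ee_pos: [538.9, 141.1, 81.2]
orientation: [3.096, 0.533, 0.001]
ft_force: [0.8, -0.6, -1.2]
width: 49.3
grasp_force: 30.0
```

{"op": "jog_arm", "data": {"commands": [[-1,[0,0,0.03],[0,0,0]],[-1,[0,0,0.03],[0,0,0]],[-1,[0,0,0.03],[0,0,0]],[-1,[0,0,0.015],[0,0,0]]]}}

```text
t: 11.6
ee_pos: [538.9, 141.1, 70.4]
orientation: [3.096, 0.533, 0.001]
ft_force: [1.7, 0.8, 0.3]
width: 49.1
grasp_force: 30.0
```

{"op": "jog_arm", "data": {"commands": [[1,[0,0,0],[0,0,0]],[1,[0,0,0],[0,0,0]],[1,[0,0,0],[0,0,0]],[1,[0,0,0],[0,0,0]],[1,[0,0,-0.1],[0,0,0]],[1,[0,0,-0.3],[0,0,0]],[1,[0,0,-0.4],[0,0,0]],[1,[0,0,-0.2],[0,0,0]],[1,[0,0,0],[0,0,0]]]}}

```text
t: 12.5
ee_pos: [540.9, 141.6, 174.6]
orientation: [-3.096, -0.533, -0.011]
ft_force: [0.3, 0.0, -0.5]
width: 88.0
grasp_force: 0.0
```

```bash
python3 - <<'E'
from h import *
o=get_obs();go((489.2,-62,130));d=grab('wrist')
print('med',circ(d,(540,140),75,83,28,0),'tip',circ(d,(540,140),99,105,9,0))
W=cloud(d);v=W[...,:2]-[540,140];r=np.linalg.norm(v,axis=2);m=(r>17)&(r<23)&(W[...,2]<100);print('ring z',np.nanpercentile(W[...,2][m],[5,50,95]))
E
```

```text
t 12.5 ee [540.9 141.6 174.6] yaw 19.53 tilt [ 0.0067  0.0016 -1.    ] q6 1.46 F [ 0.3  0.  -0.5] w 88.0 shift [-117.1  174.6   43.9]
med (1924, array([539.5, 140.2]), 25.1, array([541. , 140.9,  78.6])) tip (154, array([540.3, 139.9]), 5.9, array([540.7, 140. , 101.2]))
ring z [77.36333023 78.39044434 79.46253776]
```

{"op": "jog_arm", "data": {"commands": [[1,[-0.25,0.09,0],[0,0,0]],[1,[-0.35,0.09,0],[0,0,0]],[1,[-0.35,0.09,0.1],[0,0,0]],[1,[-0.35,0.09,0.25],[0,0,0]],[1,[-0.3,0.09,0.3],[0,0,0]],[1,[-0.16,0.09,0.3],[0,0,0]],[1,[0,0,0],[0,0,0]],[1,[0,0,0],[0,0,0]]]}}

```text
t: 13.35
ee_pos: [390.6, 31.4, 75.3]
orientation: [-3.096, -0.531, 0.003]
ft_force: [1.0, -0.2, 0.3]
width: 87.8
grasp_force: 0.0
```

```bash
python3 - <<'E'
from h import *
d=grab('wrist');go((489.5,-62,80));np.save('d5.npy',d,allow_pickle=True)
W=cloud(d);m=np.linalg.norm(W[...,:2]-[489.5,-62],axis=2)<20;v,u=np.nonzero(m);print(u.min(),u.max(),v.min(),v.max())
c=(int(u.mean()),int(v.mean()));x0=max(0,min(560,c[0]-40));y0=max(0,c[1]-35)
print(x0,y0);cv2.imwrite('pics/c5.png',cv2.resize(d['image'][y0:y0+70,x0:x0+80],None,fx=8,fy=8,interpolation=cv2.INTER_CUBIC))
print(circ(d,(489.5,-62),19,27,35,0))
E
```

```text
t 13.4 ee [392.   31.7  76.1] yaw 19.51 tilt [ 6.e-04  1.e-04 -1.e+00] q6 1.28 F [0.3 0.  0.1] w 87.7 shift [ 60.6 120.8  -3.9]
452 526 105 164
454 99
(3060, array([489.7, -62.1]), 22.3, array([490. , -61.4,  22.2]))
```

View pics/c5.png

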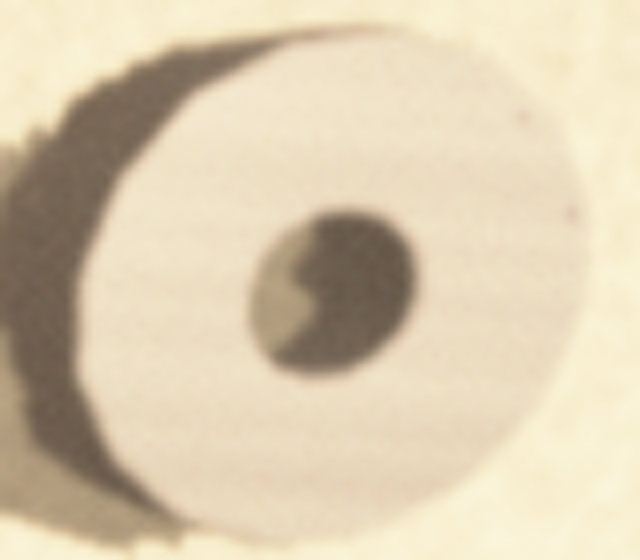

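The crop shows the collar with its near side in shadow, so no slot is clearly visible. I'll use depth to find the slot notch on the rim.

```bash
python3 - <<'E'
from h import *
d=np.load('d5.npy',allow_pickle=True).item();W=cloud(d);c=np.array([489.7,-62.1])
v=W[...,:2]-c;r=np.hypot(v[...,0],v[...,1]);a=np.degrees(np.arctan2(v[...,1],v[...,0]))
z=W[...,2]
cam=d['E'][:2]-c;print('cam dir',np.degrees(np.arctan2(cam[1],cam[0])))
for k in range(0,360,8):
    A=(a%360>=k)&(a%360<k+8)
    m=A&(r<25)&(r>15)&(z<18); s=A&(r>20.5)&(z>1)&(z<18)&(r<24)
    if m.sum():print(k,'in r<21,z<8:',(A&(r>10)&(r<21)&(z<9)).sum(),'wall lowz',(A&(r>21)&(r<23.5)&(z>2)&(z<7)).sum(),'wall highz',(A&(r>21)&(r<23.5)&(z>9)&(z<18)).sum())
m=(r<7.5)&(z<20);print('bore',m.sum())
g=d['image'][99:169,454:534];g=np.clip((g.astype(float)-40)*3.5,0,255).astype(np.uint8)
cv2.imwrite('pics/c5b.png',cv2.resize(g,None,fx=8,fy=8,interpolation=cv2.INTER_CUBIC))
E
```

```text
cam dir 100.18054860492695
0 in r<21,z<8: 0 wall lowz 0 wall highz 0
8 in r<21,z<8: 0 wall lowz 0 wall highz 0
16 in r<21,z<8: 0 wall lowz 1 wall highz 7
24 in r<21,z<8: 0 wall lowz 0 wall highz 1
32 in r<21,z<8: 0 wall lowz 3 wall highz 6
40 in r<21,z<8: 0 wall lowz 7 wall highz 18
48 in r<21,z<8: 2 wall lowz 7 wall highz 13
56 in r<21,z<8: 1 wall lowz 11 wall highz 16
64 in r<21,z<8: 8 wall lowz 4 wall highz 21
72 in r<21,z<8: 15 wall lowz 3 wall highz 19
80 in r<21,z<8: 14 wall lowz 2 wall highz 19
88 in r<21,z<8: 12 wall lowz 8 wall highz 16
96 in r<21,z<8: 13 wall lowz 4 wall highz 18
104 in r<21,z<8: 11 wall lowz 7 wall highz 21
112 in r<21,z<8: 10 wall lowz 4 wall highz 20
120 in r<21,z<8: 11 wall lowz 1 wall highz 19
128 in r<21,z<8: 9 wall lowz 1 wall highz 18
136 in r<21,z<8: 7 wall lowz 1 wall highz 17
144 in r<21,z<8: 7 wall lowz 1 wall highz 19
152 in r<21,z<8: 5 wall lowz 4 wall highz 5
160 in r<21,z<8: 0 wall lowz 3 wall highz 9
168 in r<21,z<8: 0 wall lowz 3 wall highz 5
176 in r<21,z<8: 0 wall lowz 0 wall highz 0
184 in r<21,z<8: 0 wall lowz 1 wall highz 0
192 in r<21,z<8: 0 wall lowz 0 wall highz 0
200 in r<21,z<8: 0 wall lowz 0 wall highz 0
352 in r<21,z<8: 0 wall lowz 0 wall highz 0
bore 209
```

View pics/c5b.png

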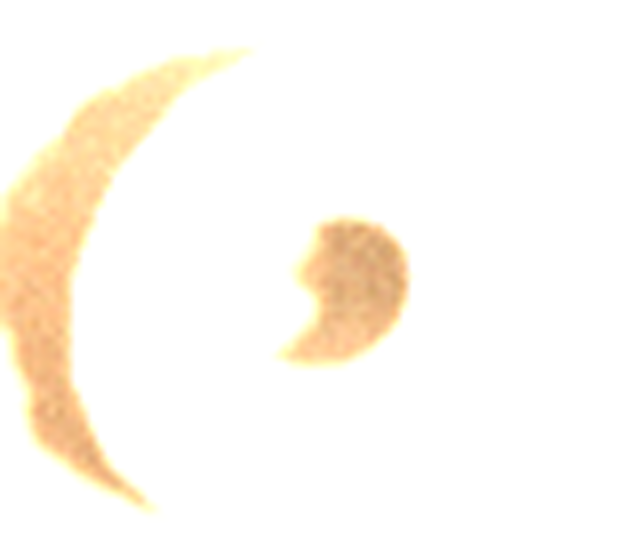

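{"op": "jog_arm", "data": {"commands": [[1,[0.15,0.3,0],[0,0,0]],[1,[0.15,0.3,0],[0,0,0]],[1,[0.15,0.3,0],[0,0,0]],[1,[0.15,0.3,0],[0,0,0]],[1,[0,0,0],[0,0,0]],[1,[0,0,0],[0,0,0]]]}}

```text
t: 14.0
ee_pos: [488.9, -61.5, 76.7]
orientation: [3.096, 0.532, 0.003]
ft_force: [0.6, 0.8, 0.5]
width: 87.7
grasp_force: 0.0
```

```bash
python3 - <<'E'
from h import *
o=get_obs();d=grab('wrist');go((489.6,-62,7));print(circ(d,(489.5,-62),19,27,30,0));held(d,22,19.5,o['ee_pos'],30)
E
```

```text
t 14.05 ee [487.7 -61.1  76.3] yaw 19.55 tilt [ 6.e-04  0.e+00 -1.e+00] q6 1.08 F [-0.7  0.5  0.3] w 87.7 shift [ 1.4  1.5 69.3]
(2243, array([489.5, -62.3]), 22.1, array([490.4, -62. ,  22.3]))
held x [-21.5 -21.3] [-2.3  3.3] [22.1 22.4] outer mid 0.44 bore mid 0.52
bore y [-2.6  4.4] mid 0.9
```

{"op": "jog_arm", "data": {"commands": [[1,[0.002,0.003,0.35],[0,0,0]],[1,[0,0,0.25],[0,0,0]],[1,[0,0,0.08],[0,0,0]],[1,[0,0,0.01],[0,0,0]],[-1,[0,0,0],[0,0,0]],[-1,[0,0,0],[0,0,0]],[-1,[0,0,0],[0,0,0]],[-1,[0,0,0],[0,0,0]],[-1,[0,0,0],[0,0,0]],[-1,[0,0,0],[0,0,0]]]}}

```text
t: 15.05
ee_pos: [487.9, -62.0, 6.9]
orientation: [3.096, 0.533, 0.001]
ft_force: [0.1, -0.7, 1.7]
width: 43.7
grasp_force: 28.8
```

{"op": "jog_arm", "data": {"commands": [[-1,[0,0,0],[0,0,0]],[-1,[0,0,0],[0,0,0]]]}}

```text
t: 15.25
ee_pos: [487.9, -62.0, 6.9]
orientation: [3.096, 0.533, 0.0]
ft_force: [-1.1, -0.3, 4.2]
width: 43.3
grasp_force: 30.0
```

{"op": "jog_arm", "data": {"commands": [[-1,[0,0,-0.2],[0,0,0]],[-1,[0,0,-0.4],[0,0,0]],[-1,[0.04,-0.2,-0.35],[0,0,0]],[-1,[0.04,-0.3,-0.3],[0,0,0]],[-1,[0.04,-0.35,-0.3],[0,0,0]],[-1,[0.04,-0.35,-0.25],[0,0,0]],[-1,[0.06,-0.3,-0.13],[0,0,0]],[-1,[0.06,-0.23,0],[0,0,0]],[-1,[0,0,0],[0,0,0]],[-1,[0,0,0],[0,0,0]]]}}

```text
t: 16.25
ee_pos: [455.8, 110.5, 199.2]
orientation: [3.095, 0.535, -0.002]
ft_force: [-0.2, 0.1, -1.8]
width: 43.0
grasp_force: 30.0
```

```bash
python3 - <<'E'
from h import *
o=get_obs();d=grab('wrist');np.save('d6.npy',d,allow_pickle=True)
go((540,140,130));held(d,o['ee_pos'][2]-6.9+22,19.5,o['ee_pos'],35)
print('tip',circ(d,(540,140),99,105,12,0),'med',circ(d,(540,140),76,82,28,0))
E
```

```text
t 16.3 ee [455.8 110.  199.1] yaw 19.55 tilt [-1.3e-03 -5.0e-04 -1.0e+00] q6 1.44 F [ 0.9 -0.4 -2.7] w 43.5 shift [89.4 -0.1 69. ]
held x [-20.6 -20.2] [0.4 3.4] [23.4 23.7] outer mid 1.55 bore mid 1.9
bore y [-2.6  4.4] mid 0.92
tip (167, array([539.8, 139.7]), 5.8, array([539.9, 139.8, 101.4])) med (2142, array([539.4, 140.3]), 25.0, array([539.8, 140.4,  78.7]))
```

{"op": "jog_arm", "data": {"commands": [[-1,[0.25,-0.009,0],[0,0,0]],[-1,[0.35,0,0],[0,0,0]],[-1,[0.2,0,0.25],[0,0,0]],[-1,[0.078,0,0.3],[0,0,0]],[-1,[0,0,0.2],[0,0,0]],[-1,[0,0,0.08],[0,0,0]],[-1,[0,0,0],[0,0,0]],[-1,[0,0,0],[0,0,0]]]}}

```text
t: 17.1
ee_pos: [539.1, 140.2, 117.2]
orientation: [3.096, 0.531, 0.001]
ft_force: [1.3, 1.0, -2.6]
width: 43.2
grasp_force: 30.0
```

```bash
python3 - <<'E'
from h import *
for i in range(3):
    go((540,139.9,110)); o=get_obs();d=grab('wrist');held(d,o['ee_pos'][2]+15.1,19.5,o['ee_pos'],35)
E
```

```text
t 17.1 ee [539.1 140.2 117.2] yaw 19.48 tilt [ 4.e-04  1.e-04 -1.e+00] q6 1.46 F [ 1.3  1.  -2.6] w 43.2 shift [0.7 0.5 7.2]
held x [-20.4 -20.2] [0.7 3.3] [23.5 23.6] outer mid 1.59 bore mid 1.96
bore y [-2.1  3.9] mid 0.92
t 17.15 ee [539.4 140.4 117.6] yaw 19.49 tilt [ 1.4e-03  3.0e-04 -1.0e+00] q6 1.46 F [ 0.5 -0.2 -1.8] w 43.1 shift [0.3 0.6 7.6]
held x [-20.6 -20.2] [0.4 3.6] [23.4 23.5] outer mid 1.44 bore mid 2.04
bore y [-1.6  3.9] mid 1.14
t 17.2 ee [539.5 140.6 117.9] yaw 19.5 tilt [ 1.9e-03  5.0e-04 -1.0e+00] q6 1.46 F [ 0.5 -0.2 -0.5] w 43.2 shift [0.2 0.8 7.9]
held x [-20.5 -19.9] [1. 4.] [23.4 23.5] outer mid 1.52 bore mid 2.51
bore y [-3.1  3.9] mid 0.4
```

{"op": "jog_arm", "data": {"commands": [[-1,[-0.011,0,0.02],[0,0,0]],[-1,[0,0,0.02],[0,0,0]],[-1,[0,0,0.01],[0,0,0]],[-1,[0,0,0],[0,0,0]],[-1,[0,0,0],[0,0,0]]]}}

```text
t: 17.75
ee_pos: [537.7, 140.4, 111.6]
orientation: [3.096, 0.533, -0.0]
ft_force: [-0.2, 0.3, -1.7]
width: 43.1
grasp_force: 30.0
```

```bash
python3 - <<'E'
from h import *
go((540,139.9,110)); o=get_obs();d=grab('wrist');held(d,o['ee_pos'][2]+15.1,19.5,o['ee_pos'],35)
E
```

```text
t 17.75 ee [537.7 140.4 111.6] yaw 19.53 tilt [-0. -0. -1.] q6 1.46 F [-0.2  0.3 -1.7] w 43.1 shift [2.  1.2 1.6]
held x [-20.5 -20. ] [-0.1  3.1] [23.4 23.4] outer mid 1.46 bore mid 1.5
bore y [-2.1  4.4] mid 1.18
```

{"op": "jog_arm", "data": {"commands": [[-1,[0.005,0.003,0.02],[0,0,0]],[-1,[0,0,0.02],[0,0,0]],[-1,[0,0,0.01],[0,0,0]],[-1,[0,0,0.01],[0,0,0]]]}}

```text
t: 18.2
ee_pos: [538.2, 140.2, 105.4]
orientation: [3.096, 0.533, -0.001]
ft_force: [-0.3, 0.5, -1.3]
width: 43.0
grasp_force: 30.0
```

{"op": "jog_arm", "data": {"commands": [[-1,[0,0,0.03],[0,0,0]],[-1,[0,0,0.03],[0,0,0]],[-1,[0,0,0.03],[0,0,0]],[-1,[0,0,0.01],[0,0,0]],[-1,[0,0,0.01],[0,0,0]]]}}

```text
t: 18.7
ee_pos: [538.3, 140.2, 94.5]
orientation: [3.096, 0.533, -0.0]
ft_force: [0.3, -1.1, -1.4]
width: 43.2
grasp_force: 30.0
```

{"op": "jog_arm", "data": {"commands": [[-1,[0,0,0.01],[0,0,0]],[-1,[0,0,0.005],[0,0,0]],[-1,[0,0,0.003],[0,0,0]]]}}

```text
t: 19.0
ee_pos: [538.4, 140.2, 92.9]
orientation: [-3.096, -0.533, -0.0]
ft_force: [-0.2, 0.1, -0.8]
width: 43.7
grasp_force: 30.0
```

{"op": "jog_arm", "data": {"commands": [[-1,[0,0,0.004],[0,0,0]],[-1,[0,0,0.004],[0,0,0]]]}}

```text
t: 19.2
ee_pos: [538.5, 140.3, 92.7]
orientation: [-3.096, -0.533, -0.001]
ft_force: [-3.7, -0.4, 7.8]
width: 43.5
grasp_force: 30.0
```

{"op": "jog_arm", "data": {"commands": [[-1,[0,0.001,0],[0,0,-0.09]],[-1,[0,0.001,0],[0,0,-0.09]],[-1,[0,0.001,0],[0,0,-0.09]]]}}

```text
t: 19.5
ee_pos: [539.2, 140.2, 92.8]
orientation: [-3.021, -0.862, -0.003]
ft_force: [-0.0, -0.4, 2.5]
width: 43.3
grasp_force: 30.0
```

```bash
python3 - <<'E'
from h import *
o=get_obs();go((540,139.9,92.9));print(o['moment'])
E
```

```text
t 19.5 ee [539.2 140.2  92.8] yaw 31.84 tilt [ 1.7e-03  5.0e-04 -1.0e+00] q6 1.25 F [-0.  -0.4  2.5] w 43.3 shift [ 0.6  0.7 -0.1]
[ 0.05635241  0.01114614 -0.06483303]
```

{"op": "jog_arm", "data": {"commands": [[-1,[0,0.001,0.002],[0,0,-0.09]],[-1,[0,0.001,0],[0,0,-0.09]],[-1,[0,0.001,0],[0,0,-0.09]],[-1,[0,0.001,0],[0,0,-0.09]]]}}

```text
t: 19.9
ee_pos: [538.8, 139.7, 91.9]
orientation: [2.869, 1.279, 0.001]
ft_force: [-0.2, 0.3, -1.5]
width: 43.3
grasp_force: 30.0
```

{"op": "jog_arm", "data": {"commands": [[-1,[0,0,0.005],[0,0,0]],[-1,[0,0,0.005],[0,0,0]]]}}

```text
t: 20.1
ee_pos: [538.7, 139.6, 90.8]
orientation: [2.873, 1.272, -0.0]
ft_force: [0.3, 0.7, -2.0]
width: 43.4
grasp_force: 30.0
```

The slots have found the dogs. Easing it down.

{"op": "jog_arm", "data": {"commands": [[-1,[0,0,0.01],[0,0,0]],[-1,[0,0,0.01],[0,0,0]],[-1,[0,0,0.01],[0,0,0]]]}}

```text
t: 20.4
ee_pos: [538.6, 139.6, 87.7]
orientation: [-2.872, -1.274, 0.0]
ft_force: [0.2, 0.5, -2.2]
width: 43.1
grasp_force: 30.0
```

{"op": "jog_arm", "data": {"commands": [[-1,[0,0,0.005],[0,0,0]],[-1,[0,0,0.004],[0,0,0]]]}}

```text
t: 20.6
ee_pos: [538.7, 139.6, 86.9]
orientation: [-2.871, -1.274, 0.0]
ft_force: [-0.3, 0.3, 0.9]
width: 43.3
grasp_force: 30.0
```

Home by height, with only light contact. Releasing, retreating and checking.

{"op": "jog_arm", "data": {"commands": [[1,[0,0,0],[0,0,0]],[1,[0,0,0],[0,0,0]],[1,[0,0,0],[0,0,0]],[1,[0,0,0],[0,0,0]],[1,[0,0,-0.1],[0,0,0]],[1,[0,0,-0.3],[0,0,0]],[1,[0,0,-0.4],[0,0,0]],[1,[0,0,-0.3],[0,0,0]],[1,[0,0,0],[0,0,0]],[1,[0,0,0],[0,0,0]]]}}

```text
t: 21.6
ee_pos: [539.0, 139.7, 198.0]
orientation: [2.871, 1.275, 0.003]
ft_force: [0.1, 0.3, 0.1]
width: 87.7
grasp_force: 0.0
```

```bash
python3 - <<'E'
from h import *
go((540,140,200));d=grab('wrist');W=cloud(d);v=W[...,:2]-[540,140];r=np.hypot(v[...,0],v[...,1]);z=W[...,2]
for a,b in((0,4.5),(8.5,20),(22.8,24.5),(26,29.5),(31.5,35)):
    m=(r>a)&(r<b)&(z<130)&(z>0);print(a,b,m.sum(),np.nanpercentile(z[m],[5,25,50,75,95]).round(1))
cv2.imwrite('pics/f.png',d['image'])
E
```

```text
t 21.6 ee [539.  139.7 198. ] yaw 47.88 tilt [ 2.e-03  5.e-04 -1.e+00] q6 0.97 F [0.1 0.3 0.1] w 87.7 shift [ 0.9  0.6 -2. ]
0 4.5 78 [100.2 101.3 102.  102.5 103.3]
8.5 20 1262 [101.2 101.9 102.3 102.8 103.5]
22.8 24.5 223 [62.  71.8 77.5 78.5 79.3]
26 29.5 372 [61.2 61.9 62.4 62.8 63.5]
31.5 35 437 [45.4 46.  46.5 47.  47.7]
```

View pics/f.png

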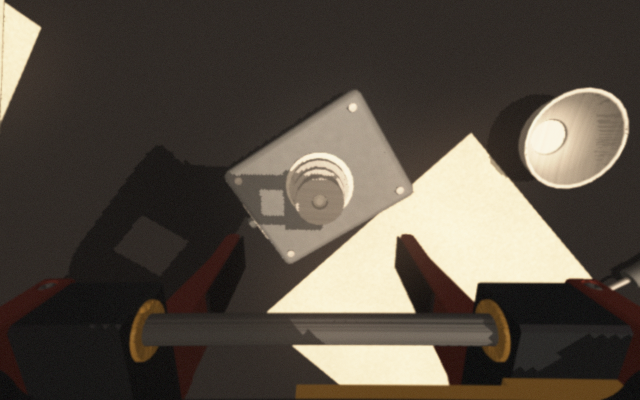

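The picture shows all three parts stacked on the spindle at (320,195). The collar top at 102 mm is flush with the spindle end, and the ring tops are at 78 and 62 mm. The gripper is open and clear.

```bash
python3 -c "
from workcell import close_job
print(close_job())"
```

```text
the job is handed in; nothing more can be done
None
```

The large spacer, medium spacer and drive collar are on the spindle in that order and fully home. The collar's slots sit over the dogs and its top is flush with the spindle's end at 102 mm. The gripper is open and clear, the hand grinder, filter pan and screwdriver were not touched, and I handed the job in at about 22 s.

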